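# Fold the lemon squeezer and put it away

### The job

The lemon squeezer was left standing open to dry. Fold its lever right down so that it is shut, then slide the shut squeezer, hinge end first, into the wide left bay under the deck of the spice rack, pushing it home to the back of the bay so that its handle ends are nearly flush with the front edge. Do not knock over or shift the jars and the other things about.

Things in the scene. Friction and masses are not known exactly. Their poses are not given: they have to be found in the camera images.
- squeezer: lower half of a yellow metal lemon squeezer (0.23 kg in all), lying on its foot and handle end. Shut it is 190 long, 66 wide at the cups, 41 high. Origin: underside, below the centre of the bowl (64 across, 34 high); +x to the hinge end (front of the tool at x = +50), -x along the handle, z up. Hinge pin at x = 42, z = 34
- squeezer_lever (a joint): angle of the lever about the hinge pin (rad): 0 fully shut, grows as the handle swings up; 1.57 stands upright; range 0 to 1.9. The hinge is stiff (0.08 N m) and stays where it is left
- squeezer_hinge (a point): middle of the hinge pin, which runs along the squeezer's y
- squeezer_grip (a point): place to carry the shut tool: x = -68, z = 26 mm in the squeezer's frame, between its two handles, flat bars 22 wide and 9 thick. When shut, the lever's lies right above the lower one; centre lines: lower z = 19, upper z = 32 here. Pinch the sides of both together, else the hinge swings open
- lever_tip (a point): end of the lever's handle, 178 mm from the hinge pin; when shut at x = -136, z = 22.5 in the squeezer's frame. The side turned to the hinge end is the lever's upper side when shut: pushing on it (about 1 N) swings the lever shut. The line from the pin to this point lies 0.065 rad below the level when shut
- squeezer_tail (a point): end of the lower handle (bar 9 thick, 22 wide), x = -140, z = 5 mm in the squeezer's frame
- spice_rack: fixed light wooden rack, 190 deep (x), 158 wide (y), origin at the centre of its underside, open front towards its -x, z up. Deck top 84 above the worktop, steel rail round it up to 112, jars to 190 close behind the front rail. Below it two bays open to the front: a wide empty one at the left (+y), 84 wide, 66 high, 182 deep, and a narrow one with a coffee scoop. Floor board 8 thick
- bay_mouth (a point): centre of the front edge of the wide bay's floor, on top of the 8 mm floor board, at the front face of the rack; +x points into the bay, z up
- bay_back (a point): centre of the back edge of the wide bay's floor, at the inner face of the back, 182 mm behind bay_mouth. Sliding the shut squeezer along the bay takes up to about 6 N
- spice_a: loose spice jar with a red cap, 45 across, 106 tall, on the rack's deck at the front left; origin at its underside
- spice_b: loose spice jar with a red cap, 45 across, 106 tall, on the rack's deck at the back right (another, fixed, stands at the back left); origin at its underside
- salt_jar: loose jar with a white cap, 43 across, 100 tall, on the rack's deck at the front right; origin at its underside
- coffee_mug: loose white mug with green leaves, 88x119x99, left at the back; origin at its underside
- pepper_grinder: loose dark wooden pepper mill, 58 across, 140 tall, at the right front; origin at its underside
- trivet: black iron trivet 158 across, 13 high, lying at the right; origin at its underside

How it is judged:
By the outcome, as a careful person would: the job done as asked, in the order asked, and still so for the second after the job is handed in, with the robot touching nothing.
It also fails if it takes over 62 s, if anything falls off the work surface, if the arm or the gripper's body presses on something with over 40 N, if the wrist force passes 120 N, or if a joint passes its speed limit or range.

### The arm

A 6-joint arm with a two-finger parallel gripper is mounted at the origin on a cart in front of the work surface, level with it; the furniture and walls round the work are solid. World frame = base frame: x ahead of the robot, y to its left, z up, the work surface at z = 0. Lengths are in m, angles in rad, forces in N, time in s.
With the tool pointing down it reaches from about 0.35 to 0.975 m from the base axis. Payload 7.1 kg.
Tool frame: the origin (TCP) lies on the centre line of the jaws, within the pads' length; the fingertips stand 11 mm ahead of it and the grasp point (between the pads) lies 8 mm behind it; z points along the fingers, y is the line along which they close (so a half turn about z gives the same grasp; the last joint's range is limited). The gripper opens to 88 mm and grips with 3 to 60 N. Pads are 20 mm wide; open, the fingers measure 115 mm over their backs; the gripper's body (75 mm by 178 mm) begins 61 mm behind the grasp point.
Start: joints at [1.311, 0.423, 1.63, -0, 1.089, -0.019], TCP at [0.149, 0.607, 0.234] pointing down, gripper open.
Joint ranges: [-3, 3], [-0.9, 2.11], [0.09, 2.58], [-1.31, 4.45], [0.11, 2.69], [-2.54, 2.54]. Speed limits (rad/s): [2.39, 2.39, 3.01, 3.14, 3.14, 3.14].

### API

Orientations are given as a unit quaternion [w, x, y, z].
In Python, from bench import sensors, eyes, ticket gives the robot as it stands.
- The arm moves only by the tool jog_arm, never from a script. Its argument "deltas" is a list of rows, each a list of 5 numbers: the closure, from 0 (fully open) to 1 (shut), then the shift along the tool's x, y, z in units of 750 mm (1.0 is 750 mm), then the turn about the tool's z in units of 120 degrees (1.0 is 120 degrees). In form: [[grip, tx, ty, tz, spin], ...]. A call has 1 to 10 rows; each row is the pose to reach, as a shift and turn from the pose commanded when the call began, along the tool's axes at that moment; what a row does not reach only later rows make up. A row lasts 1/8 s, in which the tool goes at most 62.5 mm and 10.7 degrees, less where a joint would pass 70% of its speed; a pose out of reach is approached as far as the arm can. A call with a number of a shift or a turn outside -1 to 1 is refused whole. A call with a gripper value outside its range is refused whole. The fingers move at their own pace and stop on an object; the grip force is fixed at half the most. Time passes only in rows, so rows that repeat a pose let the fingers close. It gives the time, the measured TCP pose, the force, the opening and the grip force at its end, in the units of the state.
- sensors.read_state(): the state, without advancing time (a new reading comes with each control period).
- eyes.get_image(name): name is "side" or "top"; returns a dict with "frame" (400x640x3 uint8, red, green, blue), "z_map" (400x640 float32, m along the optical axis (not along the pixel's ray), 0 where there is no reading), "fovy" (degrees; the focal length in pixels is half the picture's height over the tangent of half this angle, whatever the lens; pixels are square), "cx", "cy" (the principal point, pixels), "pose" (4x4, takes a point from camera to world coordinates). Camera axes: x right, y up, looking along -z (the intrinsics and any distortion apply to the point x, -y, -z); pixel columns grow to the right and rows downward; lengths in m; the calibration is good to about 2 mm. A picture is of the moment at which its call begins.
- ticket.finish_job(): hands the job in; it is judged then, once.
The state is a dict: "t": time; "joint_pos": joint angles; "dq": joint speeds; "tau": joint torques, N m; "tcp_pos": TCP position; "ee_rot": TCP orientation; "ft_force": force on the tool from outside, world axes, zero at the start; "torque": the same for the moment, N m; "opening": opening from 0.0 (shut) to 1.0 (fully open); "finger_force": force on a finger pad.
Only numpy, scipy, OpenCV 4.12 (cv2) and the standard library are available. Lean on these libraries where they do the work, as an engineer would, in place of code of your own. Each camera call takes 0.05 s, during which the arm holds its last target. There are 200 camera calls.

## Working session

There is one attempt and no reset: what is moved stays moved. The work goes in short steps, Python scripts to look and compute and a tool call to move; the robot and the scene stay as the last step left them, time stands still between calls to the robot, and variables do not carry over. Pictures are saved under pics/ and viewed, at most 10 in all, crops included, and the job is handed in when it is done.

Besides the shell and the picture viewer there is one more tool, called after "Request:" as name(argument=value, ...) on one line, values as JSON. jog_arm: Moves the arm, as the interface text tells. Shifts and turns lie within -1 to 1; 1 stands for 750 mm of shift or 120 degrees of turn. Its arguments: {"type":"object","properties":{"deltas":{"type":"array"}},"required":["deltas"]}

```bash
mkdir -p pics; ls; cat > h.py <<'E'
import numpy as np, cv2
from bench import sensors, eyes, ticket
def pts(im):
    d=im["z_map"]; H,W=d.shape; f=H/2/np.tan(np.radians(im["fovy"])/2)
    u,v=np.meshgrid(np.arange(W),np.arange(H))
    p=np.stack([(u-im["cx"])/f*d,-(v-im["cy"])/f*d,-d,np.ones_like(d)],-1)
    return (p@np.array(im["pose"]).T)[...,:3], d>0
def look(name,fn=None):
    im=eyes.get_image(name)
    if fn: cv2.imwrite("pics/"+fn,cv2.cvtColor(im["frame"],cv2.COLOR_RGB2BGR))
    P,ok=pts(im); return im,P,ok
def yellow(im):
    h=cv2.cvtColor(im["frame"],cv2.COLOR_RGB2HSV)
    return cv2.inRange(h,(18,120,80),(35,255,255))>0
E
python3 - <<'E'
from h import *
for n in("top","side"):
    im,P,ok=look(n,n+"0.png"); print({k:im[k] for k in im if k not in("frame","z_map")})
    m=yellow(im)&ok; q=P[m]; print(m.sum(),q.min(0),q.max(0))
print(sensors.read_state())
E
```

```text
pics
{'fovy': 45.96646131271403, 'cx': 325.5279373491158, 'cy': 195.79257895392362, 'pose': array([[-0.41050405,  0.88846439, -0.20522537,  0.23313053],
       [-0.91185418, -0.40068423,  0.08929778,  0.11159772],
       [-0.00289267,  0.22379271,  0.97463247,  1.53046123],
       [ 0.        ,  0.        ,  0.        ,  1.        ]])}
1847 [-0.01896052 -1.02600088 -0.91283442] [0.82061421 0.47605048 0.47896625]
{'fovy': 44.11762925920124, 'cx': 327.097355967051, 'cy': 206.5916207246191, 'pose': array([[ 0.65251203,  0.63150826, -0.41883812, -0.15281815],
       [-0.75766862,  0.55311026, -0.3464207 , -0.59705461],
       [ 0.01289613,  0.54338418,  0.83938509,  1.50288553],
       [ 0.        ,  0.        ,  0.        ,  1.        ]])}
1574 [ 0.33191283 -0.23583151 -0.0075063 ] [0.90140926 0.45119195 0.20343397]
{'t': 0.1, 'joint_pos': array([ 1.31102468e+00,  4.23765062e-01,  1.63061072e+00, -1.50478129e-05,
        1.08858312e+00, -1.90168584e-02]), 'dq': array([ 0.00051188, -0.00236651, -0.00067897,  0.00094198, -0.00127976,
       -0.00014582]), 'tau': array([ 4.47831662e-04, -5.45615566e+01, -2.74328399e+01,  6.46124734e-02,
        1.88039581e-02, -4.11345513e-05]), 'tcp_pos': array([0.14888691, 0.60650806, 0.23298014]), 'ee_rot': array([-8.83165463e-05,  1.20083381e-01,  9.92763574e-01, -6.77423843e-04]), 'ft_force': array([-0.73500681, -0.02105222, -0.92584524]), 'torque': array([-0.01949608,  0.00056943,  0.00257144]), 'finger_force': 0.0, 'opening': 1.000120118886358}
```

View pics/top0.png

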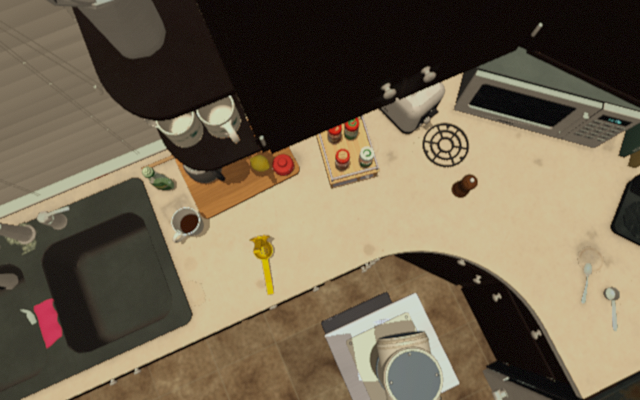

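View pics/side0.png

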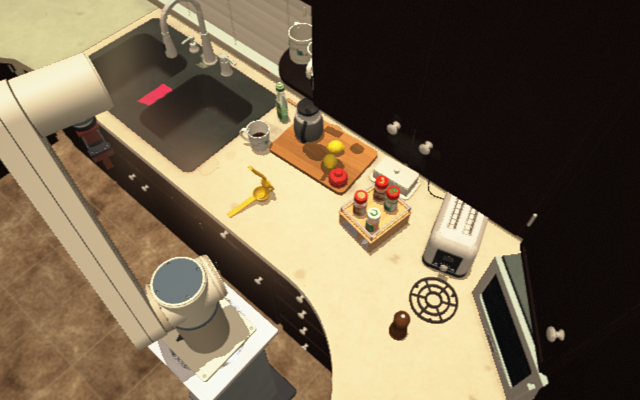

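The top view shows the squeezer at (262,245), with its tail at (269,292) and its lever up. The rack is at (320–378, 120–187), with its front edge facing down the image. The side view shows the squeezer at (250,190) and the rack at (375,215). Next I'll measure both.

```bash
python3 - <<'E'
from h import *
np.set_printoptions(precision=4,suppress=True)
def proj(im,p):
    q=np.linalg.inv(im["pose"])@np.append(p,1); f=200/np.tan(np.radians(im["fovy"])/2)
    return im["cx"]-f*q[0]/q[2], im["cy"]+f*q[1]/q[2]
D={}
for n,(u0,u1,v0,v1) in dict(top=(240,285,225,305),side=(220,280,160,225)).items():
    im,P,ok=look(n); D[n]=(im,P)
    print(n,"tcp",proj(im,[.149,.607,.234]),"base",proj(im,[0,0,0]))
    for uv in ([(262,245),(269,292),(300,280),(330,186),(378,176),(350,178),(220,300)] if n=="top" else [(230,214),(265,190),(255,170),(370,240),(340,212),(410,212),(300,240),(95,140)]):
        print(uv,P[uv[1],uv[0]])
    m=np.zeros(ok.shape,bool); m[v0:v1,u0:u1]=1
    m&=yellow(im)&ok; q=P[m]; print(m.sum())
    for lo in np.arange(0,.24,.02):
        s=q[(q[:,2]>=lo)&(q[:,2]<lo+.02)]
        if len(s): print("z%.2f"%lo,len(s),s.mean(0),s.min(0)[:2],s.max(0)[:2])
    c=cv2.cvtColor(im["frame"],cv2.COLOR_RGB2BGR)
    a=c[220:310,225:305] if n=="top" else c[155:255,215:425]
    k=5 if n=="top" else 3.8
    cv2.imwrite(f"pics/{n}1.png",cv2.resize(a,None,fx=k,fy=k,interpolation=cv2.INTER_CUBIC))
    if n=="top":cv2.imwrite(f"pics/top2.png",cv2.resize(c[105:200,305:395],None,fx=6,fy=6,interpolation=cv2.INTER_CUBIC))
E
```

```text
top tcp (np.float64(163.33814476286483), np.float64(416.8004433121023)) base (np.float64(391.01447031115424), np.float64(359.57258756832243))
(262, 245) [0.4785 0.2218 0.0719]
(269, 292) [0.3423 0.2634 0.0093]
(300, 280) [ 0.3371  0.1594 -0.0023]
(330, 186) [ 0.5769 -0.0546  0.0134]
(378, 176) [ 0.5459 -0.2182 -0.0037]
(350, 178) [ 0.5596 -0.1162  0.0796]
(220, 300) [0.3836 0.4152 0.0022]
660
z0.00 294 [0.42   0.2395 0.0104] [0.3341 0.2024] [0.4943 0.27  ]
z0.02 157 [0.4294 0.2365 0.0276] [0.376  0.1972] [0.4906 0.2592]
z0.04 23 [0.5093 0.2207 0.0544] [0.5032 0.2055] [0.5137 0.2375]
z0.06 18 [0.4958 0.2127 0.071 ] [0.4785 0.1928] [0.5135 0.245 ]
z0.08 37 [0.4914 0.2179 0.09  ] [0.4793 0.1902] [0.5074 0.2478]
z0.10 20 [0.494  0.2202 0.1084] [0.4899 0.1991] [0.5003 0.2387]
z0.12 16 [0.4851 0.2213 0.1298] [0.4769 0.2138] [0.4913 0.2324]
z0.14 26 [0.4751 0.2266 0.1493] [0.4658 0.2169] [0.4834 0.2367]
z0.16 17 [0.4641 0.2281 0.1708] [0.4578 0.2199] [0.4697 0.2376]
z0.18 26 [0.4517 0.2321 0.1932] [0.4441 0.2218] [0.4617 0.2432]
z0.20 9 [0.4499 0.2323 0.2023] [0.4459 0.2239] [0.4542 0.2406]
[... 372 characters left out ...]
.4335  0.007  -0.008 ]
(95, 140) [0.1409 0.5608 0.3527]
563
z0.00 226 [0.4313 0.2475 0.0102] [0.3337 0.2009] [0.5335 0.3663]
z0.02 174 [0.447  0.2345 0.0278] [0.3602 0.194 ] [0.5089 0.2592]
z0.06 24 [0.4844 0.2099 0.0749] [0.4763 0.1871] [0.4953 0.2412]
z0.08 48 [0.487  0.2136 0.0884] [0.4795 0.1875] [0.4927 0.2375]
z0.10 11 [0.4872 0.2119 0.1094] [0.4813 0.2029] [0.4917 0.2191]
z0.12 11 [0.4805 0.2179 0.131 ] [0.4717 0.2112] [0.488  0.2268]
z0.14 17 [0.4707 0.2216 0.1499] [0.4625 0.2133] [0.4792 0.2326]
z0.16 14 [0.4598 0.223  0.1698] [0.4522 0.2166] [0.4672 0.2313]
z0.18 21 [0.4494 0.2313 0.193 ] [0.4427 0.2211] [0.4596 0.2445]
z0.20 4 [0.4456 0.2274 0.2025] [0.4429 0.2234] [0.4474 0.2344]
```

View pics/side1.png

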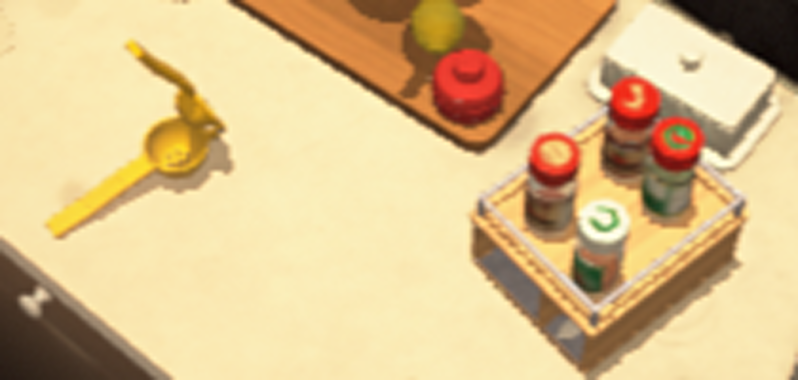

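View pics/top2.png

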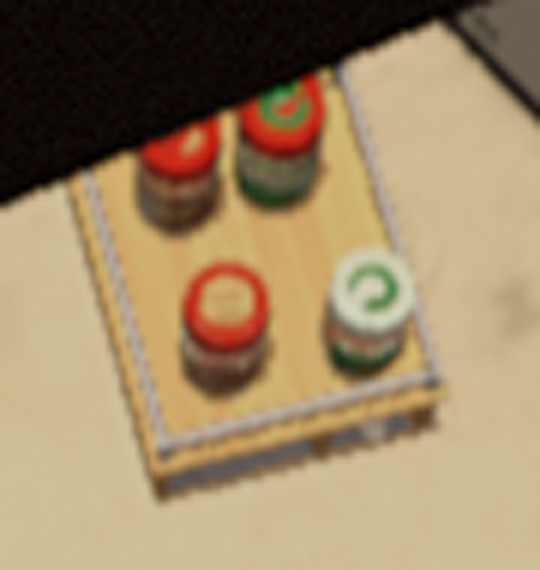

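The side crop shows the lever about 73° up, with its hinge end toward +x. The rack front has the wide bay on its left at crop (510,270). The top crop shows the front jars about 20 mm behind the front rail. Next I'll fit the rack pose, the squeezer axis and the jars.

```bash
cat >> h.py <<'E'
np.set_printoptions(precision=4,suppress=True)
def rect(q):
    (c,s,a)=cv2.minAreaRect((q[:,:2]*1000).astype(np.float32)); return np.array(c),np.array(s),a,cv2.boxPoints((c,s,a))
def fitrack(n):
    im,P,ok=look(n)
    m=ok&(P[...,2]>.074)&(P[...,2]<.094)&(P[...,0]>.5)&(P[...,0]<.8)&(P[...,1]>-.3)&(P[...,1]<0)
    m=cv2.morphologyEx(m.astype(np.uint8),cv2.MORPH_OPEN,np.ones((2,2)))
    _,l,st,_=cv2.connectedComponentsWithStats(m); k=1+np.argmax(st[1:,4]); return P[l==k]
E
python3 - <<'E'
from h import *
for n in("side","top"):
    q=fitrack(n); c,s,a,b=rect(q); print(n,len(q),"z",np.median(q[:,2]),c,s,a,"\n",b)
im,P,ok=look("top")
for n,(u0,u1,v0,v1) in dict(top=(240,285,225,305),side=(220,280,160,225)).items():
    im,P,ok=look(n); m=np.zeros(ok.shape,bool); m[v0:v1,u0:u1]=1; m&=yellow(im)&ok
    q=P[m]; q=q[(q[:,2]>-.01)&(q[:,2]<.035)&(q[:,0]<.43)&(q[:,0]>.33)]
    c,s,a,b=rect(q); l=cv2.fitLine((q[:,:2]*1000).astype(np.float32),cv2.DIST_L2,0,.01,.01).ravel()
    print(n,"handle",len(q),l,np.degrees(np.arctan(l[1]/l[0])),"tail proj",((q[:,:2]*1000-l[2:])@l[:2]*np.sign(l[0])).min(),b)
    h=cv2.cvtColor(im["frame"],cv2.COLOR_RGB2HSV)
    # jar caps: tops at z ~.19
    m=ok&(P[...,2]>.175)&(P[...,2]<.2)&(P[...,0]>.5)&(P[...,0]<.8)&(P[...,1]>-.3)&(P[...,1]<0)
    k,l,st,_=cv2.connectedComponentsWithStats(m.astype(np.uint8))
    for i in range(1,k):
        if st[i,4]>15: w=P[l==i]; print("cap",len(w),w.min(0),w.max(0),w.mean(0))
E
```

```text
side 496 z 0.08418983036826222 [ 316.7628 -394.7204] [1013.1129  139.2252] 31.135128021240234 
 [[-152.8181 -597.0547]
 [ -80.8306 -716.2245]
 [ 786.3436 -192.3862]
 [ 714.3561  -73.2164]]
top 1099 z 0.0844854128157908 [476.6805 -72.9744] [154.3208 591.3704] 67.46910095214844 
 [[ 173.9977  -30.9443]
 [ 720.2305 -257.5465]
 [ 779.3634 -115.0046]
 [ 233.1306  111.5977]]
top handle 223 [  0.9674  -0.2534 382.7762 249.7891] -14.680321 tail proj -49.62883164102866 [[331.9222 250.5974]
 [428.7134 227.5715]
 [433.8727 249.2587]
 [337.0815 272.2846]]
cap 131 [ 0.6685 -0.1995  0.1773] [ 0.6993 -0.1546  0.1965] [ 0.6844 -0.1761  0.1886]
cap 89 [ 0.6782 -0.1441  0.1752] [ 0.7004 -0.1013  0.1961] [ 0.689 -0.122  0.188]
cap 155 [ 0.567  -0.2011  0.1756] [ 0.6079 -0.1579  0.1906] [ 0.5871 -0.1783  0.1832]
cap 187 [ 0.5877 -0.129   0.1751] [ 0.633  -0.0856  0.1965] [ 0.6076 -0.107   0.1885]
side handle 157 [  0.9656  -0.26   381.3229 250.8243] -15.070658 tail proj -48.46207560944828 [[331.2252 238.4817]
 [428.8098 226.9628]
 [433.576  267.3408]
 [335.9914 278.8597]]
cap 151 [ 0.6756 -0.1466  0.1752] [ 0.7214 -0.1005  0.198 ] [ 0.6972 -0.1254  0.1876]
cap 149 [ 0.6653 -0.1996  0.1761] [ 0.7118 -0.1567  0.1967] [ 0.6876 -0.1787  0.1877]
cap 154 [ 0.5853 -0.1312  0.1753] [ 0.6311 -0.085   0.1968] [ 0.6056 -0.1101  0.1873]
cap 134 [ 0.5621 -0.1988  0.1754] [ 0.6081 -0.1572  0.1894] [ 0.5848 -0.1797  0.1824]
```

```bash
python3 - <<'E'
from h import *
for n in("side","top"):
    q=fitrack(n); q=q[(q[:,0]>.5)&(q[:,0]<.8)&(q[:,1]>-.3)&(q[:,1]<-.02)&(abs(q[:,2]-.084)<.01)]
    c,s,a,b=rect(q); print(n,len(q),c,s,a,b.tolist())
    # robust edge fits: sweep yaw, front edge percentile
    for yaw in np.radians([-8,-10,-12,-14,-16]):
        d=np.array([np.cos(yaw),np.sin(yaw)]); e=np.array([-d[1],d[0]]); X=q[:,:2]@d; Y=q[:,:2]@e
        print(np.degrees(yaw),"x",np.percentile(X,[1,99]),"y",np.percentile(Y,[1,99]),"widths",np.ptp(np.percentile(X,[1,99])),np.ptp(np.percentile(Y,[1,99])))
    # front edge line: per-column min of x along y
    ys=np.arange(-.195,-.065,.006); pt=np.array([[q[abs(q[:,1]-y)<.004][:,0].min(),y] for y in ys if (abs(q[:,1]-y)<.004).any()])
    l=cv2.fitLine((pt*1000).astype(np.float32),cv2.DIST_HUBER,0,.01,.01).ravel(); print("front",l,np.degrees(np.arctan2(-l[0]*np.sign(l[1]),abs(l[1]))))
E
```

```text
side 415 [ 684.9886 -143.8743] [139.7105 130.0807] 80.33805847167969 [[609.1467895507812, -201.82266235351562], [737.3822631835938, -223.65469360351562], [760.8305053710938, -85.92596435546875], [632.5950317382812, -64.09393310546875]]
-8.0 x [0.6362 0.7601] y [-0.1161  0.0182] widths 0.1238676432792809 0.134289581295547
-10.0 x [0.6396 0.7635] y [-0.0923  0.0429] widths 0.12381296984405332 0.1352219668616817
-12.000000000000002 x [0.6424 0.7657] y [-0.0691  0.0676] widths 0.12331366115262998 0.13668508960540515
-14.0 x [0.6443 0.7665] y [-0.0461  0.0923] widths 0.12214531885623814 0.13840900447719715
-16.0 x [0.6455 0.7668] y [-0.0228  0.1168] widths 0.12127175321012607 0.13964460014459987
front [   0.4954    0.8687  661.1253 -132.737 ] -29.695496
top 956 [ 656.5279 -151.8214] [142.5465 172.3818] 80.91061401367188 [[560.159912109375, -208.5836944580078], [730.3770751953125, -235.8157196044922], [752.8958740234375, -95.05918884277344], [582.6787109375, -67.82716369628906]]
-8.0 x [0.5875 0.7448] y [-0.1296  0.0119] widths 0.15730429719290207 0.14148875991491364
-10.0 x [0.5886 0.7483] y [-0.105  0.035] widths 0.15966057285905821 0.14005729439558876
-12.000000000000002 x [0.5886 0.7508] y [-0.0806  0.0593] widths 0.1622249676017159 0.13988225819065758
-14.0 x [0.587  0.7519] y [-0.0565  0.0839] widths 0.16490680853211093 0.14037942551938085
-16.0 x [0.5847 0.7532] y [-0.0323  0.1085] widths 0.16844218357430207 0.14085377467091373
front [   0.0989    0.9951  578.4197 -110.1449] -5.678446
```

Request:
jog_arm(deltas=[[1, -0.3, -0.387, -0.04, 0], [1, -0.587, -0.387, -0.04, 0], [1, -0.587, -0.387, -0.04, 0], [1, -0.587, -0.387, -0.04, 0], [1, -0.587, -0.387, -0.04, 0], [1, -0.587, -0.387, -0.04, 0], [1, -0.587, -0.387, -0.04, 0], [1, -0.587, -0.387, -0.04, 0], [1, -0.587, -0.387, -0.04, 0], [1, -0.587, -0.387, -0.04, 0]])

```text
t: 1.8
tcp_pos: [0.5088, 0.2186, 0.2638]
ee_rot: [0.0, 0.122, 0.993, 0.0]
ft_force: [-0.1, -0.4, -0.1]
opening: 0.004
finger_force: 0.0
```

Request:
jog_arm(deltas=[[1, 0, 0, 0.06, 0], [1, 0, 0, 0.097, 0], [1, 0.03, 0, 0.097, 0], [1, 0.048, 0, 0.097, 0], [1, 0.063, 0, 0.103, 0], [1, 0.078, 0, 0.109, 0], [1, 0.094, 0, 0.118, 0], [1, 0.109, 0, 0.127, 0], [1, 0.123, 0, 0.139, 0], [1, 0.137, 0, 0.151, 0]])

```text
t: 3.05
tcp_pos: [0.4069, 0.2447, 0.1497]
ee_rot: [-0.0, 0.12, 0.993, -0.0]
ft_force: [0.4, 0.2, 0.2]
opening: 0.008
finger_force: 0.1
```

```bash
python3 - <<'E'
from h import *
im,P,ok=look("side","side2.png"); im,P,ok=look("top")
m=yellow(im)&ok; m[:225]=0;m[305:]=0;m[:,:240]=0;m[:,290:]=0; q=P[m]; low=q[q[:,2]<.03]
D=np.array([.9711,-.2385]); print("tail a",np.percentile(low[:,:2]@D,[0,1,2]),"b",np.median(low[low[:,0]<.38][:,:2]@[.2385,.9711])); h=q[q[:,2]>.09]; print("lever tip",h.min(0),h.max(0))
E
```

```text
tail a [0.4262 0.4263 0.4263] b nan
lever tip [0.4011 0.1712 0.4761] [0.4262 0.1823 0.5474]
  return _methods._mean(a, axis=axis, dtype=dtype,
  ret = ret.dtype.type(ret / rcount)
```

Request:
jog_arm(deltas=[[1, 0.012, 0, 0.015, 0], [1, 0.023, 0, 0.029, 0], [1, 0.041, 0, 0.061, 0], [1, 0.047, 0, 0.079, 0], [1, 0.052, 0, 0.097, 0], [1, 0.055, 0, 0.116, 0], [1, 0.056, 0, 0.134, 0], [1, 0.056, 0, 0.144, 0], [1, 0.056, 0, 0.147, 0]])

```text
t: 4.28
tcp_pos: [0.3669, 0.2547, 0.0409]
ee_rot: [-0.0, 0.12, 0.993, -0.0]
ft_force: [-8.7, -3.2, 39.0]
opening: 0.001
finger_force: 20.1
```

Request:
jog_arm(deltas=[[1, 0, 0, -0.1, 0], [0, 0, 0.15, -0.15, 0], [0, 0, 0.3, -0.2, 0], [0, 0, 0.3, -0.2, 0], [0, 0, 0.3, -0.2, 0], [0, 0, 0.3, -0.2, 0]])

```text
t: 5.03
tcp_pos: [0.4219, 0.477, 0.1917]
ee_rot: [0.002, 0.119, 0.993, 0.002]
ft_force: [1.1, -0.5, -0.2]
opening: 0.534
finger_force: 0.0
```

```bash
python3 - <<'E'
from h import *
D=np.array([.9703,-.2419]);E=np.array([.2419,.9703])
print(sensors.read_state()["tcp_pos"])
for n,(u0,u1,v0,v1) in dict(top=(235,300,215,315),side=(215,285,160,230)).items():
    im,P,ok=look(n); m=np.zeros(ok.shape,bool); m[v0:v1,u0:u1]=1; m&=yellow(im)&ok; q=P[m]
    q=q[(q[:,2]<.25)&(q[:,2]>-.01)]
    A=q[:,:2]@D;B=q[:,:2]@E
    print(n,len(q),"a",np.percentile(A,[1,99]),"zmax",np.percentile(q[:,2],[90,99,100]))
    for lo in np.arange(.24,.47,.03):
        s=(A>=lo)&(A<lo+.03)
        if s.any(): print("%.2f"%lo,s.sum(),"b",B[s].mean(),B[s].min(),B[s].max(),"z",np.median(q[s,2]))
    c=cv2.cvtColor(im["frame"],cv2.COLOR_RGB2BGR)
    cv2.imwrite(f"pics/{n}3.png",cv2.resize(c[v0:v1,u0:u1],None,fx=6,fy=6,interpolation=cv2.INTER_CUBIC))
E
```

```text
[0.4219 0.477  0.1917]
top 648 a [0.2637 0.4444] zmax [0.0422 0.0468 0.0501]
0.24 24 b 0.335087462452295 0.32526031392127386 0.3459098540069264 z 0.009383958682251725
0.27 74 b 0.3343773555988165 0.3239032273953705 0.3498667579580946 z 0.02882214811654038
0.30 76 b 0.3344267930895068 0.3244692971750894 0.3500969465930463 z 0.03152667887359828
0.33 76 b 0.33446946997517957 0.3242326644908834 0.3511991707551695 z 0.03674078860213348
0.36 115 b 0.3341748267444006 0.3068649041898572 0.3646423967306634 z 0.03873698422585181
0.39 193 b 0.33631817825321175 0.30412148784918713 0.3730330837188229 z 0.026001408024197703
0.42 90 b 0.33493340760560325 0.31142480629189667 0.3584356391280967 z 0.03862819476769397
side 516 a [0.2618 0.4441] zmax [0.0423 0.0472 0.0543]
0.24 27 b 0.33504615334099247 0.32188607081119197 0.36118173862081887 z 0.009331368738674017
0.27 60 b 0.3319812600206966 0.3228044824200886 0.34590639238647647 z 0.024284432526201494
0.30 67 b 0.3342116352468175 0.32359213053291735 0.36890170757903074 z 0.031081225777831234
0.33 67 b 0.3341818385998077 0.3205646714186379 0.37233129577313284 z 0.03652206314188544
0.36 90 b 0.3323182377601171 0.30389154539546026 0.3648639978868917 z 0.03739735887898743
0.39 140 b 0.3385114050932018 0.29821599657161624 0.39446289255387595 z 0.028081005346453858
0.42 64 b 0.33668657538518754 0.31273638908179724 0.3918255519364935 z 0.03838802813185116
0.45 1 b 0.3480580935156715 0.3480580935156715 0.3480580935156715 z 0.031037945015023327
```

View pics/side3.png

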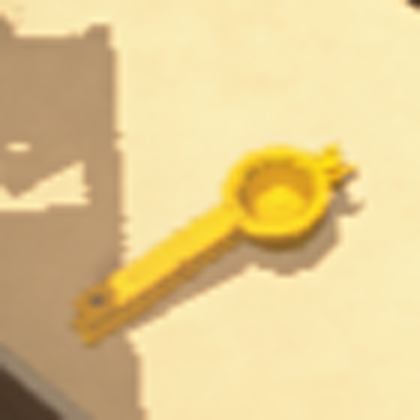

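The lever is shut: the squeezer lies flat with a maximum height of about 42–47 mm, and its axis is well located. Next I'll go over the grip point and descend.

Request:
jog_arm(deltas=[[0, -0.053, -0.3, 0, 0], [0, -0.053, -0.3, 0, 0], [0, -0.053, -0.3, 0, 0], [0, -0.053, -0.3, 0, 0], [0, -0.053, -0.3, 0, 0], [0, -0.053, -0.3, 0, 0], [0, -0.053, -0.3, 0.1, 0], [0, -0.053, -0.3, 0.18, 0]])

```text
t: 6.12
tcp_pos: [0.4064, 0.2465, 0.0644]
ee_rot: [0.002, 0.12, 0.993, 0.001]
ft_force: [1.2, 1.2, -0.5]
opening: 0.997
finger_force: 0.0
```

Request:
jog_arm(deltas=[[0, 0, -0.003, 0.03, 0], [0, 0, -0.003, 0.047, 0], [0, 0, -0.003, 0.047, 0], [0, 0, -0.003, 0.047, 0]])

```text
t: 6.62
tcp_pos: [0.4056, 0.2436, 0.0308]
ee_rot: [0.001, 0.12, 0.993, 0.001]
ft_force: [-0.2, -0.3, 0.5]
opening: 1.002
finger_force: 0.0
```

Request:
jog_arm(deltas=[[0, 0, 0, 0.015, 0], [0, 0, 0, 0.015, 0], [1, 0, 0, 0.015, 0], [1, 0, 0, 0.015, 0], [1, 0, 0, 0.015, 0], [1, 0, 0, 0.015, 0], [1, 0, 0, 0.015, 0], [1, 0, 0, 0.015, 0], [1, 0, 0, 0.015, 0], [1, 0, 0, 0.015, 0]])

```text
t: 7.88
tcp_pos: [0.4048, 0.243, 0.0187]
ee_rot: [-0.0, 0.12, 0.993, 0.0]
ft_force: [-0.6, 0.7, 0.0]
opening: 0.251
finger_force: 29.7
```

Request:
jog_arm(deltas=[[1, 0, 0, -0.04, 0], [1, 0, 0, -0.08, 0], [1, -0.02, -0.08, -0.08, -0.01], [1, -0.04, -0.15, -0.08, -0.02], [1, -0.06, -0.22, -0.08, -0.03], [1, -0.08, -0.29, -0.08, -0.039], [1, -0.1, -0.36, -0.08, -0.039], [1, -0.106, -0.41, -0.08, -0.039], [1, -0.106, -0.419, -0.08, -0.039], [1, -0.106, -0.419, -0.08, -0.039]])

```text
t: 9.12
tcp_pos: [0.4067, -0.0812, 0.0785]
ee_rot: [-0.0, 0.08, 0.997, 0.0]
ft_force: [-0.5, 0.2, -1.5]
opening: 0.253
finger_force: 29.9
```

Request:
jog_arm(deltas=[[1, 0, 0, 0.03, 0], [1, 0, 0, 0.05, 0], [1, 0, 0, 0.05, 0], [1, 0, 0, 0.05, 0], [1, 0, 0, 0.05, 0]])

```text
t: 9.75
tcp_pos: [0.4076, -0.0809, 0.0417]
ee_rot: [0.001, 0.079, 0.997, -0.0]
ft_force: [0.1, 0.1, -2.0]
opening: 0.25
finger_force: 29.9
```

```bash
python3 - <<'E'
from h import *
print(sensors.read_state())
for n,(u0,u1,v0,v1) in dict(side=(270,410,160,290)).items():
    im,P,ok=look(n); c=cv2.cvtColor(im["frame"],cv2.COLOR_RGB2BGR)
    cv2.imwrite(f"pics/{n}4.png",cv2.resize(c[v0:v1,u0:u1],None,fx=4.5,fy=4.5,interpolation=cv2.INTER_CUBIC))
    D=np.array([.9869,-.1616]);E=np.array([.1616,.9869])
    m=yellow(im)&ok;m[:v0]=0;m[v1:]=0;m[:,:u0]=0;m[:,u1:]=0
    q=P[m];q=q[(q[:,2]<.15)&(q[:,0]<.58)]; A=q[:,:2]@D;B=q[:,:2]@E
    for lo in np.arange(.3,.6,.03):
        s=(A>=lo)&(A<lo+.03)
        if s.any(): print("%.2f"%lo,s.sum(),"lat",B[s].min(),B[s].max(),"z",np.median(q[s,2]),"amax",A[s].max())
    # front face of rack: vertical wood edges
    m=ok&(P[...,2]>.012)&(P[...,2]<.07); A=P[...,:2]@D;B=P[...,:2]@E; m&=(A>.55)&(A<.585)&(B>-.14)&(B<.05)
    h=np.histogram(B[m],bins=np.arange(-.14,.05,.006)); print(list(zip((h[1][:-1]*1000).round(),h[0])),np.percentile(A[m],[5,20,50]))
E
```

```text
{'t': 9.75, 'joint_pos': array([-0.2247,  0.4931,  2.1828, -0.    ,  0.4647, -1.637 ]), 'dq': array([-0.006 , -0.0007, -0.002 ,  0.0013, -0.0012,  0.0005]), 'tau': array([  0.1143, -42.1447, -10.5842,  -0.0047,   0.0183,   0.0029]), 'tcp_pos': array([ 0.4076, -0.0809,  0.0417]), 'ee_rot': array([ 0.0005,  0.0792,  0.9969, -0.0001]), 'ft_force': array([ 0.0651,  0.0756, -2.0025]), 'torque': array([-0.017 ,  0.0585, -0.0574]), 'finger_force': 29.887858879810665, 'opening': 0.2500864154636046}
0.33 55 lat -0.029235865386491516 0.013673277971883932 z 0.03756984383694051 amax 0.3597466256575775
0.36 82 lat -0.028665519493029954 0.018888665939573432 z 0.050127789993353655 amax 0.3893605866332493
0.39 44 lat -0.05286140427093344 0.021318683802036508 z 0.052478842938760484 amax 0.4062684780795409
0.42 4 lat -0.0811691890641728 -0.04588084913041703 z 0.13434944275428762 amax 0.44854922058235636
0.45 9 lat -0.04845506383414403 -0.00814954686091409 z 0.05777357660059046 amax 0.46926210347294706
0.48 115 lat -0.04624735831484757 0.007191992868793886 z 0.05319502017038902 amax 0.5097603179858592

[... 680 characters left out ...]
1)), (np.float64(-74.0), np.int64(1)), (np.float64(-68.0), np.int64(1)), (np.float64(-62.0), np.int64(21)), (np.float64(-56.0), np.int64(6)), (np.float64(-50.0), np.int64(0)), (np.float64(-44.0), np.int64(0)), (np.float64(-38.0), np.int64(2)), (np.float64(-32.0), np.int64(1)), (np.float64(-26.0), np.int64(1)), (np.float64(-20.0), np.int64(0)), (np.float64(-14.0), np.int64(1)), (np.float64(-8.0), np.int64(2)), (np.float64(-2.0), np.int64(0)), (np.float64(4.0), np.int64(0)), (np.float64(10.0), np.int64(1)), (np.float64(16.0), np.int64(0)), (np.float64(22.0), np.int64(0)), (np.float64(28.0), np.int64(19)), (np.float64(34.0), np.int64(10)), (np.float64(40.0), np.int64(1))] [0.57   0.5718 0.5745]
```

View pics/side4.png

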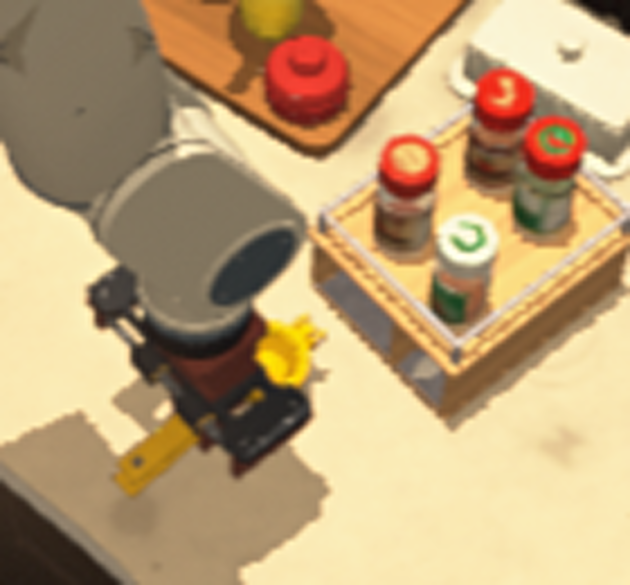

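The crop shows the squeezer held level ahead of the wide bay, at crop (290,350), with the bay mouth at (350,300). The rack posts put the bay centre at lateral -13.5 mm and the tool is at -13.9. I'll insert.

Request:
jog_arm(deltas=[[1, 0, 0, 0.013, 0], [1, 0, 0, 0.013, 0], [1, -0.02, 0, 0.013, 0], [1, -0.04, 0, 0.013, 0], [1, -0.06, 0, 0.013, 0], [1, -0.08, 0, 0.013, 0], [1, -0.1, 0, 0.013, 0], [1, -0.1, 0, 0.013, 0]])

```text
t: 10.8
tcp_pos: [0.4827, -0.0933, 0.0315]
ee_rot: [0.001, 0.079, 0.997, -0.0]
ft_force: [-0.9, -0.4, -2.1]
opening: 0.253
finger_force: 29.9
```

Request:
jog_arm(deltas=[[1, -0.015, 0, 0, 0], [1, -0.03, 0, 0, 0], [1, -0.044, 0, 0, 0], [1, -0.044, 0, 0, 0], [1, -0.044, 0, 0.004, 0], [1, -0.044, 0, 0.004, 0]])

```text
t: 11.55
tcp_pos: [0.513, -0.0982, 0.028]
ee_rot: [-0.001, 0.079, 0.997, 0.0]
ft_force: [-0.5, -0.3, -2.3]
opening: 0.248
finger_force: 29.9
```

Request:
jog_arm(deltas=[[1, 0, 0, 0.002, 0], [0.5, 0, 0, 0.002, 0], [0.5, 0, 0, 0.002, 0], [0.5, 0, 0, 0.002, 0], [0.5, 0.035, 0, 0.003, 0], [0.5, 0.069, 0, 0.003, 0], [0.5, 0.069, 0, 0.003, 0], [1, 0.069, 0, 0.003, 0], [1, 0.069, 0, 0.003, 0], [1, 0.069, 0, 0.003, 0]])

```text
t: 12.8
tcp_pos: [0.4637, -0.0903, 0.0263]
ee_rot: [0.001, 0.079, 0.997, -0.0]
ft_force: [0.5, 0.8, -0.2]
opening: 0.246
finger_force: 30.0
```

Request:
jog_arm(deltas=[[1, 0, 0, 0, 0], [1, -0.02, 0, 0, 0], [1, -0.035, 0, 0, 0], [1, -0.05, 0, 0, 0], [1, -0.068, 0, 0, 0], [1, -0.068, 0, 0, 0]])

```text
t: 13.55
tcp_pos: [0.5138, -0.0983, 0.0262]
ee_rot: [0.0, 0.079, 0.997, -0.0]
ft_force: [2.4, -0.9, 1.0]
opening: 0.249
finger_force: 30.0
```

Request:
jog_arm(deltas=[[0.5, 0, 0, 0, 0], [0.5, 0, 0, 0, 0], [0.5, 0, 0, 0, 0], [0.5, 0.04, 0, 0, 0], [0.5, 0.07, 0, 0, 0], [1, 0.07, 0, 0, 0], [1, 0.07, 0, 0, 0], [1, 0.07, 0, 0, 0], [1, 0.07, 0, 0, 0]])

```text
t: 14.68
tcp_pos: [0.4619, -0.09, 0.0262]
ee_rot: [0.0, 0.079, 0.997, -0.0]
ft_force: [0.4, -0.5, 0.9]
opening: 0.084
finger_force: 0.0
```

Request:
jog_arm(deltas=[[1, -0.015, 0, 0, 0], [1, -0.03, 0, 0, 0], [1, -0.04, 0, 0, 0], [1, -0.05, 0, 0, 0], [1, -0.06, 0, 0, 0], [1, -0.07, 0, 0, 0], [1, -0.075, 0, 0, 0], [1, -0.075, 0, 0, 0]])

```text
t: 15.68
tcp_pos: [0.5164, -0.0987, 0.0261]
ee_rot: [-0.0, 0.079, 0.997, 0.0]
ft_force: [-3.7, 0.6, 2.5]
opening: 0.007
finger_force: 1.8
```

Request:
jog_arm(deltas=[[1, -0.006, 0, 0, 0], [1, -0.012, 0, 0, 0], [1, -0.016, 0, 0, 0], [1, -0.016, 0, 0, 0]])

```text
t: 16.18
tcp_pos: [0.5217, -0.0993, 0.0254]
ee_rot: [-0.007, 0.079, 0.997, 0.001]
ft_force: [-20.5, 3.5, 18.4]
opening: 0.005
finger_force: 10.4
```

```bash
python3 - <<'E'
from h import *
im,P,ok=look("side"); c=cv2.cvtColor(im["frame"],cv2.COLOR_RGB2BGR)
cv2.imwrite("pics/side5.png",cv2.resize(c[160:270,300:410],None,fx=5,fy=5,interpolation=cv2.INTER_CUBIC))
D=np.array([.9869,-.1616]);E=np.array([.1616,.9869])
h=cv2.cvtColor(im["frame"],cv2.COLOR_RGB2HSV)
A=P[...,:2]@D;B=P[...,:2]@E
# jars front face above rail
m=ok&(P[...,2]>.115)&(P[...,2]<.2)&(A>.56)&(A<.66)
for lo,hi,n in((-.04,.02,"spice_a"),(-.11,-.05,"salt")):
    s=m&(B>lo)&(B<hi); print(n,s.sum(),np.percentile(A[s],[2,50]),B[s].min(),B[s].max())
# rail: points z .1-.115 not jars near the front
m=ok&(P[...,2]>.1)&(P[...,2]<.118)&(A>.55)&(A<.6)&(B<-.02); print("rail",m.sum(),A[m])
E
```

```text
spice_a 98 [0.5959 0.6099] -0.03856195339274561 -0.012456053809019582
salt 288 [0.5622 0.5972] -0.10437484780102751 -0.051627003646648205
rail 139 [0.5782 0.5766 0.5778 0.5793 0.5784 0.5744 0.5777 0.5736 0.5798 0.5761
 0.5781 0.5907 0.5894 0.576  0.5799 0.5882 0.5859 0.5864 0.5547 0.5532
 0.5849 0.5865 0.5871 0.5526 0.5555 0.5867 0.5871 0.5875 0.5907 0.5928
 0.5955 0.5848 0.5853 0.5896 0.5904 0.5919 0.593  0.5955 0.5769 0.5863
 0.5891 0.5947 0.5793 0.5989 0.5998 0.5773 0.5776 0.5908 0.5945 0.5997
 0.5751 0.5772 0.587  0.5878 0.5901 0.5736 0.5785 0.5802 0.5813 0.5864
 0.5561 0.5765 0.5791 0.5801 0.5739 0.5771 0.5768 0.5718 0.5999 0.598
 0.5972 0.5963 0.5968 0.5968 0.5963 0.594  0.5965 0.5953 0.5952 0.5931
 0.594  0.5931 0.593  0.5893 0.5915 0.5911 0.5924 0.5892 0.5888 0.5886
 0.5859 0.5874 0.5861 0.5863 0.5868 0.5822 0.5843 0.5801 0.5822 0.5781
 0.5802 0.581  0.5802 0.5806 0.5805 0.5776 0.5783 0.5767 0.5766 0.5768
 0.5747 0.5764 0.5762 0.576  0.5765 0.5736 0.5741 0.5728 0.5742 0.5731
 0.5722 0.5714 0.5701 0.5712 0.5695 0.57   0.5638 0.5621 0.5609 0.5593
 0.5614 0.5616 0.5595 0.5589 0.5587 0.5579 0.5574 0.5567 0.5573]
```

View pics/side5.png

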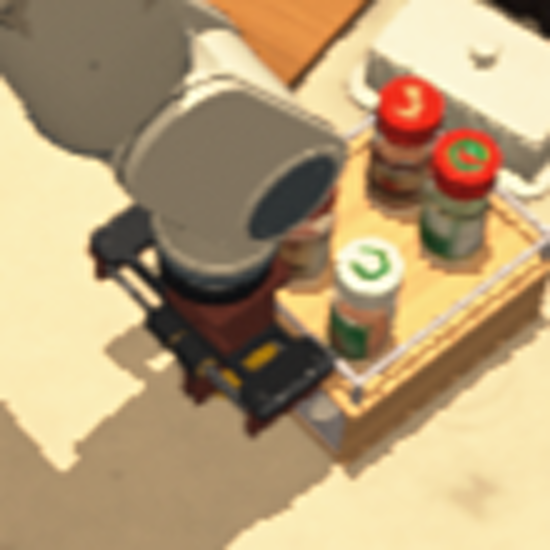

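The crop shows the gripper body touching the front rail, with the jars standing. The force jumped to 20 N, so I'm backing off. The last 2 cm have to be pushed high, on the lever's end. I'll use the right finger of the open gripper, so the body clears the rail and stays left of the salt jar.

Request:
jog_arm(deltas=[[1, 0.02, 0, 0, 0], [0, 0.047, 0, 0, 0], [0, 0.047, 0.03, -0.025, 0], [0, 0.047, 0.069, -0.025, 0], [0, 0.047, 0.069, -0.025, 0], [0, 0.047, 0.069, -0.025, 0], [0, 0.047, 0.069, -0.025, 0], [0, 0.047, 0.069, -0.025, 0]])

```text
t: 17.23
tcp_pos: [0.5019, -0.0446, 0.0448]
ee_rot: [-0.0, 0.08, 0.997, -0.0]
ft_force: [-0.3, -0.7, 0.3]
opening: 0.762
finger_force: 0.0
```

```bash
python3 - <<'E'
from h import *
D=np.array([.9869,-.1616]);E=np.array([.1616,.9869])
s=sensors.read_state(); p=s["tcp_pos"]; print("d",p[:2]@D,"lat",p[:2]@E,"z",p[2],s["ft_force"],s["opening"])
for n,(u0,u1,v0,v1) in dict(side=(300,410,150,270)).items():
    im,P,ok=look(n); A=P[...,:2]@D;B=P[...,:2]@E
    m=yellow(im)&ok&(A>.5)&(A<.571)&(B>-.05)&(B<.02)&(P[...,2]<.06); print(m.sum(),A[m].min() if m.any() else 0,np.c_[A[m],B[m],P[m][:,2]])
    r=ok&(P[...,2]>.104)&(P[...,2]<.118)&(A>.565)&(A<.59)&(B<-.06)&(B>-.12); print("rail z",np.percentile(P[r][:,2],[50,90,98]))
E
```

```text
d 0.5025153382780081 lat 0.03705863835305889 z 0.04480414543905891 [-0.2903 -0.7416  0.3224] 0.7618565687098114
72 0.5382113448346515 [[ 0.5673 -0.009   0.0283]
 [ 0.5663 -0.0147  0.0369]
 [ 0.5709 -0.0151  0.0324]
 [ 0.5618 -0.01    0.0288]
 [ 0.5634 -0.0133  0.0313]
 [ 0.5657 -0.0158  0.0321]
 [ 0.5693 -0.0171  0.0299]
 [ 0.5696 -0.0215  0.0354]
 [ 0.5545 -0.0128  0.0336]
 [ 0.5564 -0.0157  0.0355]
 [ 0.5622 -0.0149  0.028 ]
 [ 0.5636 -0.0183  0.0309]
 [ 0.5658 -0.0209  0.032 ]
 [ 0.569  -0.0226  0.0307]
 [ 0.5487 -0.0093  0.0284]
 [ 0.5518 -0.011   0.0273]
 [ 0.5545 -0.018   0.0337]
 [ 0.5575 -0.0198  0.0328]
 [ 0.5601 -0.0221  0.0329]
 [ 0.5617 -0.0253  0.0356]
 [ 0.5681 -0.0239  0.0265]
 [ 0.5433 -0.0103  0.0289]
 [ 0.5487 -0.0097  0.0221]
 [ 0.5501 -0.0131  0.0251]
 [ 0.5517 -0.0164  0.0277]
 [ 0.5531 -0.0198  0.0309]
 [ 0.5557 -0.0221  0.031 ]
 [ 0.5607 -0.022   0.0253]
 [ 0.5629 -0.0246  0.0263]
 [ 0.5502  0.0013 -0.0014]
 [ 0.5489 -0.005   0.0086]
 [ 0.5453 -0.0135  0.024 ]
 [ 0.5449 -0.0187  0.0316]
 [ 0.5482 -0.0202  0.0299]
 [ 0.552  -0.0214  0.0273]
 [ 0.5543 -0.0239  0.
[... 308 characters left out ...]
5613 -0.0271  0.0176]
 [ 0.5407 -0.0041  0.0024]
 [ 0.5406 -0.0092  0.0096]
 [ 0.5436 -0.0111  0.0087]
 [ 0.5446 -0.015   0.013 ]
 [ 0.5497 -0.0148  0.0068]
 [ 0.5467 -0.0226  0.0209]
 [ 0.5533 -0.021   0.0113]
 [ 0.5544 -0.0247  0.0151]
 [ 0.558  -0.026   0.0129]
 [ 0.5432 -0.0069 -0.0036]
 [ 0.541  -0.0141  0.0088]
 [ 0.5439 -0.0161  0.0082]
 [ 0.5453 -0.0195  0.0113]
 [ 0.5478 -0.0219  0.0117]
 [ 0.5502 -0.0244  0.0125]
 [ 0.554  -0.0255  0.0096]
 [ 0.5426 -0.0129 -0.0018]
 [ 0.5411 -0.0193  0.0087]
 [ 0.5444 -0.0209  0.0071]
 [ 0.547  -0.0232  0.0073]
 [ 0.5488 -0.0262  0.0095]
 [ 0.5432 -0.0176 -0.0031]
 [ 0.5382 -0.0274  0.0161]
 [ 0.5443 -0.0262  0.0075]]
rail z [0.1103 0.1156 0.1174]
```

Request:
jog_arm(deltas=[[0, 0, -0.002, 0.001, 0], [0, -0.01, -0.002, 0.001, 0], [0, -0.02, -0.002, 0.001, 0], [0, -0.03, -0.002, 0.001, 0], [0, -0.036, -0.002, 0.001, 0], [0, -0.042, -0.002, 0.001, 0], [0, -0.048, -0.002, 0.001, 0]])

```text
t: 18.15
tcp_pos: [0.5375, -0.0512, 0.0442]
ee_rot: [-0.0, 0.079, 0.997, 0.0]
ft_force: [0.5, 0.7, -0.2]
opening: 1.002
finger_force: 0.0
```

```bash
cat >> h.py <<'E'
def tail():
    D=np.array([.9869,-.1616]);E=np.array([.1616,.9869])
    im,P,ok=look("side"); A=P[...,:2]@D;B=P[...,:2]@E
    m=yellow(im)&ok&(A>.5)&(A<.575)&(B>-.05)&(B<.02)&(P[...,2]<.06)&(P[...,2]>.004)
    print(m.sum(),"tail",np.sort(A[m])[:6]); z=P[...,2]
    u=m&(z>.024); print("upper",np.sort(A[u])[:6], "lat",B[m].min(),B[m].max(),"z",np.percentile(z[m],[50,95]))
    s=sensors.read_state(); p=s["tcp_pos"]; print("d",p[:2]@D,"lat",p[:2]@E,"z",p[2],s["ft_force"])
    return im
E
python3 -c "
from h import *
im=tail(); c=cv2.cvtColor(im['frame'],cv2.COLOR_RGB2BGR)
cv2.imwrite('pics/side6.png',cv2.resize(c[180:260,310:410],None,fx=7,fy=7,interpolation=cv2.INTER_CUBIC))"
```

```text
63 tail [0.5332 0.5389 0.5396 0.5405 0.542  0.5423]
upper [0.5332 0.5423 0.5434 0.5445 0.5458 0.5489] lat -0.0285998686313005 -0.008782881250814292 z [0.0268 0.0345]
d 0.53938808493457 lat 0.03631163854931209 z 0.044257075262284125 [0.2508 0.742  0.0827]
```

View pics/side6.png

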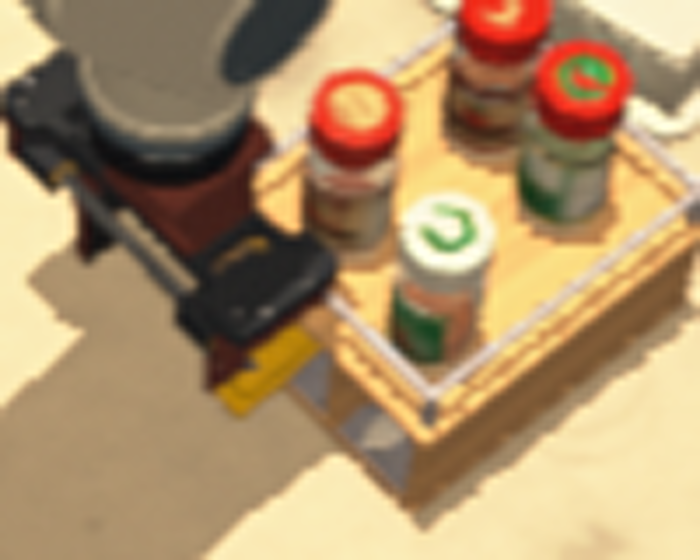

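The crop shows the handle end under the right finger at (240,385). The gripper's end has cleared the rail, and the jars are untouched. I'll advance in small steps.

Request:
jog_arm(deltas=[[0, -0.004, 0, 0, 0], [0, -0.008, 0, 0, 0], [0, -0.008, 0, 0, 0]])

```text
t: 18.58
tcp_pos: [0.5434, -0.0522, 0.0442]
ee_rot: [0.0, 0.079, 0.997, -0.0]
ft_force: [-0.2, -0.4, 0.2]
opening: 0.998
finger_force: 0.0
```

```bash
python3 -c "
from h import *
tail()"
```

```text
61 tail [0.5392 0.5403 0.5408 0.5413 0.5422 0.5428]
upper [0.545  0.5452 0.5466 0.5475 0.549  0.5496] lat -0.027719463676226283 -0.007207840613130713 z [0.0243 0.0344]
d 0.5445266086579081 lat 0.036333438234141126 z 0.04417578869555885 [-0.3667  0.6123 -0.6452]
```

The finger is passing over the lever tip. The tail overhangs the floor board, so it sits a bit lower. I'll lower carefully to find the contact height.

Request:
jog_arm(deltas=[[0, 0, 0, 0.0015, 0], [0, 0, 0, 0.0015, 0]])

```text
t: 18.88
tcp_pos: [0.543, -0.0521, 0.043]
ee_rot: [-0.0, 0.079, 0.997, -0.0]
ft_force: [-0.8, 0.2, -0.5]
opening: 0.996
finger_force: 0.0
```

Request:
jog_arm(deltas=[[0, 0, 0, 0.0015, 0], [0, 0, 0, 0.0015, 0]])

```text
t: 19.12
tcp_pos: [0.5432, -0.0522, 0.0422]
ee_rot: [0.0, 0.08, 0.997, -0.0]
ft_force: [-1.5, 0.3, 4.7]
opening: 0.999
finger_force: 0.0
```

Request:
jog_arm(deltas=[[0, -0.004, 0, 0, 0], [0, -0.008, 0, 0, 0], [0, -0.011, 0, 0, 0]])

```text
t: 19.5
tcp_pos: [0.5496, -0.0533, 0.0422]
ee_rot: [-0.002, 0.08, 0.997, 0.0]
ft_force: [-9.0, 1.5, 14.8]
opening: 1.004
finger_force: 3.0
```

```bash
python3 -c "
from h import *
tail();print(sensors.read_state()['torque'])"
```

```text
63 tail [0.5401 0.5406 0.5408 0.5419 0.5439 0.5441]
upper [0.5446 0.5447 0.5448 0.545  0.5456 0.5493] lat -0.027952804457382123 -0.004852641902873789 z [0.0237 0.0341]
d 0.5511696861874965 lat 0.0362512252504863 z 0.042267622595602225 [-7.9002  1.0465 11.6453]
[-0.5877  1.05   -0.4575]
```

Request:
jog_arm(deltas=[[0, 0, 0, -0.008, 0], [0, 0.02, 0, -0.008, 0], [0, 0.037, 0, -0.008, 0], [0, 0.037, 0, 0.002, 0], [0, 0.037, 0, 0.003, 0], [0, 0.037, 0, 0.003, 0]])

```text
t: 20.3
tcp_pos: [0.5242, -0.0491, 0.0394]
ee_rot: [-0.0, 0.079, 0.997, -0.0]
ft_force: [0.7, -0.3, 0.3]
opening: 0.999
finger_force: 0.0
```

Request:
jog_arm(deltas=[[0, -0.004, 0, 0, 0], [0, -0.008, 0, 0, 0], [0, -0.011, 0, 0, 0]])

```text
t: 20.68
tcp_pos: [0.532, -0.0504, 0.0397]
ee_rot: [-0.0, 0.08, 0.997, 0.0]
ft_force: [-2.4, 1.2, 2.9]
opening: 0.998
finger_force: 1.5
```

Request:
jog_arm(deltas=[[0, -0.003, 0, 0, 0], [0, -0.006, 0, 0, 0], [0, -0.006, 0, 0, 0]])

```text
t: 21.05
tcp_pos: [0.5344, -0.0508, 0.0395]
ee_rot: [-0.002, 0.08, 0.997, 0.0]
ft_force: [-8.4, 1.3, 7.2]
opening: 1.0
finger_force: 4.2
```

```bash
python3 -c "
from h import *
tail();print(sensors.read_state()['torque'])"
```

```text
61 tail [0.5378 0.5408 0.5419 0.5419 0.5422 0.5427]
upper [0.5378 0.543  0.5444 0.5461 0.5491 0.5494] lat -0.026077012707360726 -0.00785732508822295 z [0.0259 0.0322]
d 0.5355681119489203 lat 0.03622347308418777 z 0.03948608194156016 [-7.3547  1.2892  6.3272]
[-0.1417  1.3349 -0.3373]
```

The finger forces show it isn't the rail stopping us. The drooping tail is climbing the board edge, and the finger's friction holds it down. I'll push low on the tail while moving up, to lift it over.

Request:
jog_arm(deltas=[[0, 0.02, 0, 0, 0], [0, 0.025, -0.003, 0.012, 0], [0, 0.025, -0.003, 0.022, 0], [0, 0.025, -0.003, 0.022, 0], [0, 0.014, -0.003, 0.022, 0], [0, 0.01, -0.003, 0.022, 0], [0, 0.008, -0.003, 0.022, 0]])

```text
t: 21.98
tcp_pos: [0.5299, -0.0523, 0.0232]
ee_rot: [-0.001, 0.08, 0.997, 0.0]
ft_force: [-4.0, 0.8, 2.1]
opening: 1.002
finger_force: 2.0
```

Request:
jog_arm(deltas=[[0, -0.002, 0, -0.001, 0], [0, -0.004, 0, -0.004, 0], [0, -0.006, 0, -0.007, 0], [0, -0.008, 0, -0.01, 0]])

```text
t: 22.48
tcp_pos: [0.5365, -0.0533, 0.0309]
ee_rot: [0.0, 0.079, 0.997, -0.0]
ft_force: [-1.8, 0.3, -1.3]
opening: 1.003
finger_force: 0.5
```

```bash
python3 -c "
from h import *
tail()"
```

```text
29 tail [0.5467 0.5476 0.5501 0.5503 0.551  0.5518]
upper [0.5501 0.551  0.554  0.5549 0.5566 0.559 ] lat -0.028188242667326207 -0.015946623956105157 z [0.0228 0.04  ]
d 0.5384706119331513 lat 0.03408349699352733 z 0.031185570860303363 [-0.084  -0.3594  0.1287]
```

That worked: the tail advanced 7 mm. I'll repeat it.

Request:
jog_arm(deltas=[[0, 0.006, 0, 0, 0], [0, 0.007, 0, 0.009, 0], [0, 0.007, 0, 0.01, 0], [0, -0.001, 0, 0.01, 0], [0, -0.004, 0, 0.008, 0], [0, -0.006, 0, 0.005, 0], [0, -0.009, 0, 0.001, 0], [0, -0.011, 0, -0.003, 0]])

```text
t: 23.52
tcp_pos: [0.5368, -0.0534, 0.0299]
ee_rot: [-0.008, 0.081, 0.997, 0.001]
ft_force: [-15.9, 2.4, -13.1]
opening: 1.004
finger_force: 8.1
```

```bash
python3 -c "
from h import *
tail()"
```

```text
29 tail [0.5483 0.5505 0.5523 0.5537 0.5542 0.5552]
upper [0.5483 0.5567 0.558  0.5612 0.5614 0.563 ] lat -0.028727236313604375 -0.011213269777593467 z [0.018  0.0368]
d 0.5383926064863886 lat 0.03398795925346676 z 0.03011969993027529 [-16.4304   2.6433  -8.4409]
```

Request:
jog_arm(deltas=[[0, 0.005, 0, -0.003, 0], [0, 0.005, 0, -0.008, 0], [0, 0.004, 0, -0.013, 0], [0, 0.003, 0, -0.016, 0], [0, 0.002, 0, -0.018, 0]])

```text
t: 24.2
tcp_pos: [0.544, -0.0545, 0.047]
ee_rot: [0.001, 0.079, 0.997, -0.0]
ft_force: [-0.4, 0.2, 0.2]
opening: 0.999
finger_force: 0.0
```

```bash
python3 -c "
from h import *
im=tail(); c=cv2.cvtColor(im['frame'],cv2.COLOR_RGB2BGR)
cv2.imwrite('pics/side7.png',cv2.resize(c[190:250,315:395],None,fx=9,fy=9,interpolation=cv2.INTER_CUBIC))"
```

```text
42 tail [0.5427 0.5514 0.5533 0.5538 0.5539 0.5539]
upper [0.5427 0.5546 0.5554 0.5569 0.558  0.5584] lat -0.02799097521056546 -0.00974489726580455 z [0.0255 0.0393]
d 0.5456257564201177 lat 0.03410634607266881 z 0.0470576937046707 [-0.2103  0.9382 -0.3905]
```

View pics/side7.png

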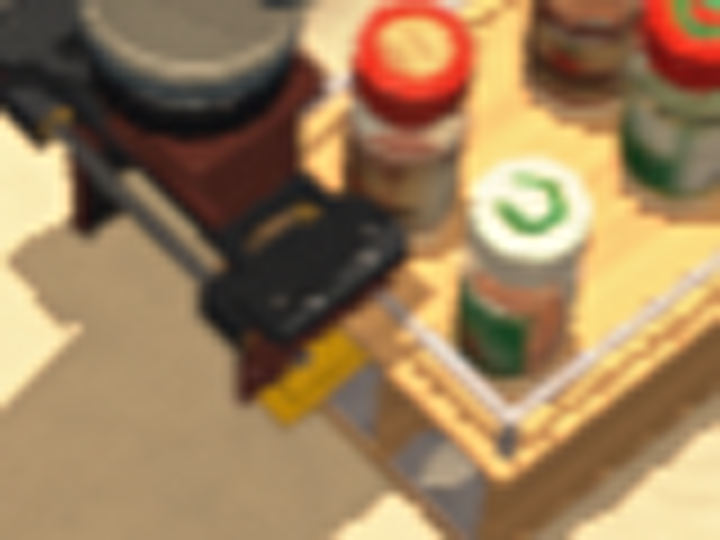

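The crop shows the handle end at (290,400), still about 2 cm proud. The jars are untouched and the gripper's end is over the rail. Now I'll try the high push with the tip just clear of the rail height.

Request:
jog_arm(deltas=[[0, 0.01, 0, 0, 0], [0, 0.014, 0, 0.004, 0], [0, 0.014, 0, 0.0055, 0], [0, 0.014, 0, 0.0055, 0], [0, 0.006, 0, 0.0055, 0], [0, 0.002, 0, 0.0055, 0], [0, -0.001, 0, 0.0055, 0]])

```text
t: 25.12
tcp_pos: [0.5431, -0.0544, 0.0423]
ee_rot: [-0.001, 0.08, 0.997, 0.0]
ft_force: [-4.4, 1.1, 6.7]
opening: 0.997
finger_force: 1.4
```

Request:
jog_arm(deltas=[[0, -0.003, 0, 0, 0], [0, -0.005, 0, 0, 0], [0, -0.005, 0, 0, 0]])

```text
t: 25.5
tcp_pos: [0.5459, -0.0549, 0.0425]
ee_rot: [-0.001, 0.08, 0.997, 0.0]
ft_force: [-6.8, 0.8, 8.5]
opening: 1.005
finger_force: 2.6
```

```bash
python3 -c "
from h import *
im=tail()"
```

```text
38 tail [0.5503 0.5515 0.553  0.5537 0.5538 0.5541]
upper [0.5503 0.557  0.5572 0.5575 0.5578 0.5603] lat -0.026967863475312527 -0.012187659803530497 z [0.0257 0.039 ]
d 0.547648186386546 lat 0.03396579197650865 z 0.042496371809624546 [-6.4739  1.4881  8.9904]
```

Request:
jog_arm(deltas=[[0, -0.003, 0, -0.001, 0], [0, -0.006, 0, -0.0015, 0], [0, -0.007, 0, -0.002, 0], [0, -0.007, 0, -0.002, 0]])

```text
t: 26.05
tcp_pos: [0.5528, -0.056, 0.0438]
ee_rot: [0.0, 0.079, 0.997, -0.0]
ft_force: [-0.8, 0.7, 0.9]
opening: 0.998
finger_force: 0.9
```

```bash
python3 -c "
from h import *
im=tail()"
```

```text
34 tail [0.5511 0.5517 0.5527 0.5534 0.554  0.5554]
upper [0.5517 0.5534 0.5562 0.5572 0.5596 0.5598] lat -0.0265550372723063 -0.011017579817159135 z [0.026  0.0349]
d 0.5546168711320323 lat 0.034120395437663306 z 0.04381515066672666 [-1.4614 -0.2859  2.028 ]
```

The finger slides over the lever's end because the tail droops over the board edge. My plan is to drag the squeezer back a little by pressing on the lever's top, then pinch both handles, lift the tail and carry it in over the rail height.

Request:
jog_arm(deltas=[[0, 0, 0, 0.003, 0], [0, 0.004, 0, 0.003, 0], [0, 0.008, 0, 0.003, 0], [0, 0.012, 0, 0.003, 0], [0, 0.016, 0, 0.004, 0], [0, 0.022, 0, 0.005, 0], [0, 0.028, 0, 0.006, 0], [0, 0.034, 0, 0.006, 0]])

```text
t: 27.1
tcp_pos: [0.526, -0.0517, 0.0387]
ee_rot: [-0.001, 0.08, 0.997, 0.0]
ft_force: [0.2, 0.3, -1.2]
opening: 0.997
finger_force: 0.0
```

```bash
python3 -c "
from h import *
im=tail()"
```

```text
41 tail [0.5412 0.55   0.5504 0.5506 0.551  0.5526]
upper [0.5412 0.5526 0.5527 0.5546 0.5564 0.5579] lat -0.02678774010199872 -0.009620631774376467 z [0.0224 0.0341]
d 0.5268691166204396 lat 0.0339884869074512 z 0.038675741895292465 [-1.3441 -0.2766 -0.5946]
```

Barely moved. New idea: pinch just the top edge of the lever from above the rail, with the gripper turned 7° to stay off the salt jar, and raise the lever end a few mm. That gives the finger a face to push on, and I'll press the lever shut again afterwards.

Request:
jog_arm(deltas=[[0, 0, 0, -0.028, 0], [0, 0, -0.035, -0.028, 0.03], [0, 0, -0.069, -0.028, 0.058], [0, 0, -0.069, -0.028, 0.058], [0, -0.016, -0.069, -0.028, 0.058], [0, -0.032, -0.069, -0.02, 0.058], [0, -0.032, -0.069, -0.01, 0.058], [0, -0.032, -0.069, -0.006, 0.058], [0, -0.032, -0.069, -0.006, 0.058]])

```text
t: 28.28
tcp_pos: [0.5396, -0.1052, 0.0424]
ee_rot: [-0.004, 0.138, 0.99, 0.0]
ft_force: [-10.4, 0.9, 2.9]
opening: 0.999
finger_force: 5.1
```

```bash
python3 -c "
from h import *
im=tail()"
```

```text
28 tail [0.5504 0.5508 0.5515 0.5516 0.5522 0.5525]
upper [0.5529 0.5537 0.5538 0.5544 0.5545 0.5567] lat -0.02464410236064581 0.002241335881628194 z [0.0168 0.0354]
d 0.5495470872107125 lat -0.01661975414647352 z 0.042394314565235444 [-9.1454  1.9881  3.2374]
```

Request:
jog_arm(deltas=[[0, 0.004, 0, -0.001, 0], [0, 0.004, 0, -0.001, 0]])

```text
t: 28.58
tcp_pos: [0.5396, -0.1052, 0.044]
ee_rot: [-0.001, 0.139, 0.99, 0.0]
ft_force: [-2.7, 2.3, -2.7]
opening: 1.0
finger_force: 1.6
```

```bash
python3 - <<'E'
from h import *
im=tail()
P,ok=pts(im)
m=ok&(P[...,2]>.175)&(P[...,2]<.2)&(P[...,0]>.5)&(P[...,0]<.8)&(P[...,1]>-.3)&(P[...,1]<0)
h=cv2.cvtColor(im["frame"],cv2.COLOR_RGB2HSV)
k,l,st,_=cv2.connectedComponentsWithStats(m.astype(np.uint8))
for i in range(1,k):
    if st[i,4]>15: w=P[l==i]; print("cap",len(w),w.min(0),w.max(0),w.mean(0))
c=cv2.cvtColor(im['frame'],cv2.COLOR_RGB2BGR)
cv2.imwrite('pics/side8.png',cv2.resize(c[180:250,310:400],None,fx=8,fy=8,interpolation=cv2.INTER_CUBIC))
E
```

```text
24 tail [0.549  0.5501 0.5505 0.551  0.552  0.5522]
upper [0.5522 0.5543 0.5553 0.5593 0.5669 0.5691] lat -0.025176159870083935 -0.005191376184513077 z [0.0152 0.0361]
d 0.5495069966558837 lat -0.01666155671207592 z 0.04401865128709714 [-2.8942  2.4346 -2.0968]
cap 143 [ 0.6747 -0.1468  0.176 ] [ 0.7269 -0.102   0.1975] [ 0.6982 -0.1249  0.1882]
cap 151 [ 0.6649 -0.2016  0.1752] [ 0.7146 -0.1553  0.1957] [ 0.6872 -0.1787  0.1872]
cap 130 [ 0.5643 -0.2018  0.1754] [ 0.6076 -0.1575  0.1889] [ 0.5851 -0.1797  0.1823]
cap 48 [ 0.5006 -0.1512  0.1761] [ 0.5485 -0.134   0.1999] [ 0.5261 -0.1435  0.1895]
```

Request:
jog_arm(deltas=[[0.5, 0, 0, 0.001, 0], [1, 0, 0, 0.001, 0], [1, 0, 0, 0.001, 0], [1, 0, 0, 0.001, 0], [1, 0, 0, 0.001, 0], [1, 0, 0, 0.001, 0], [1, 0, 0, 0.001, 0]])

```text
t: 29.5
tcp_pos: [0.54, -0.106, 0.0439]
ee_rot: [0.0, 0.14, 0.99, -0.0]
ft_force: [0.3, -0.1, -0.4]
opening: 0.242
finger_force: 0.0
```

Request:
jog_arm(deltas=[[1, 0, 0, 0, 0], [1, 0, 0, 0, 0]])

```text
t: 29.75
tcp_pos: [0.5399, -0.1059, 0.0438]
ee_rot: [0.0, 0.14, 0.99, -0.0]
ft_force: [0.5, -0.1, 0.2]
opening: 0.024
finger_force: 0.0
```

Request:
jog_arm(deltas=[[0.6, 0, 0, 0, 0], [0.6, 0, 0, 0, 0], [0.6, 0, 0, 0, 0], [0.6, 0, 0, 0.0015, 0], [0.6, 0, 0, 0.003, 0], [0.6, 0, 0, 0.003, 0]])

```text
t: 30.5
tcp_pos: [0.5398, -0.1059, 0.0414]
ee_rot: [-0.0, 0.14, 0.99, 0.0]
ft_force: [0.4, 0.8, 0.7]
opening: 0.403
finger_force: 0.0
```

Request:
jog_arm(deltas=[[1, 0, 0, 0, 0], [1, 0, 0, 0, 0], [1, 0, 0, 0, 0], [1, 0, 0, 0, 0], [1, 0, 0, 0, 0]])

```text
t: 31.12
tcp_pos: [0.5399, -0.1051, 0.0428]
ee_rot: [0.0, 0.14, 0.99, 0.0]
ft_force: [-0.0, 2.4, 3.2]
opening: 0.003
finger_force: 1.5
```

No rail contact at TCP 41 mm, so there is more clearance than expected. I'll go a little lower and pinch again.

Request:
jog_arm(deltas=[[0.6, 0, 0, -0.003, 0], [0.6, 0, 0, -0.003, 0], [0.6, 0, 0, -0.003, 0], [0.6, 0, 0, 0, 0], [0.6, 0, 0, 0.002, 0], [0.6, 0, 0, 0.002, 0]])

```text
t: 31.88
tcp_pos: [0.5397, -0.1059, 0.0398]
ee_rot: [-0.0, 0.14, 0.99, 0.0]
ft_force: [0.2, -0.4, 0.7]
opening: 0.4
finger_force: 0.0
```

Request:
jog_arm(deltas=[[0.6, 0, 0, 0.0007, 0], [0.6, 0, 0, 0.0013, 0], [0.6, 0, 0, 0.0013, 0]])

```text
t: 32.25
tcp_pos: [0.5398, -0.1059, 0.0391]
ee_rot: [-0.0, 0.14, 0.99, 0.0]
ft_force: [-1.4, 0.0, -0.1]
opening: 0.402
finger_force: 0.0
```

Request:
jog_arm(deltas=[[0.6, 0, 0, 0.0013, 0], [0.6, 0, 0, 0.0026, 0], [0.6, 0, 0, 0.004, 0], [0.6, 0, 0, 0.004, 0]])

```text
t: 32.75
tcp_pos: [0.54, -0.1059, 0.0385]
ee_rot: [0.001, 0.14, 0.99, -0.0]
ft_force: [-11.8, 1.9, 28.5]
opening: 0.404
finger_force: 13.6
```

Request:
jog_arm(deltas=[[0.6, 0, 0, -0.0048, 0], [0.6, 0, 0, -0.0048, 0], [1, 0, 0, -0.0048, 0], [1, 0, 0, -0.0048, 0], [1, 0, 0, -0.0048, 0], [1, 0, 0, -0.0048, 0]])

```text
t: 33.5
tcp_pos: [0.5398, -0.1059, 0.0395]
ee_rot: [-0.0, 0.14, 0.99, 0.0]
ft_force: [-0.2, -0.0, -1.1]
opening: 0.237
finger_force: 29.3
```

Pinched the lever (29 N). I'll lift slightly and carry it forward.

Request:
jog_arm(deltas=[[1, 0, 0, -0.004, 0], [1, 0, 0, -0.008, 0], [1, -0.002, 0, -0.008, 0], [1, -0.004, 0, -0.008, 0], [1, -0.004, 0, -0.008, 0]])

```text
t: 34.12
tcp_pos: [0.5427, -0.1068, 0.0456]
ee_rot: [-0.0, 0.14, 0.99, 0.0]
ft_force: [-0.5, 0.8, -0.0]
opening: 0.235
finger_force: 29.3
```

```bash
python3 -c "
from h import *
im=tail()"
```

```text
8 tail [0.5432 0.5505 0.5525 0.5537 0.5565 0.5571]
upper [0.5432] lat -0.036007119854264566 -0.004288085999295251 z [0.0142 0.0298]
d 0.5528316207239388 lat -0.017660860993220215 z 0.04554469700630917 [-0.6523  0.0607 -1.2551]
```

Request:
jog_arm(deltas=[[0.65, 0, 0, 0, 0], [0.65, 0, 0, 0, 0], [0.65, 0.01, 0, 0, 0], [0.65, 0.02, 0, 0, 0], [1, 0.02, 0, 0.0045, 0], [1, 0.02, 0, 0.0045, 0], [1, 0.02, 0, 0.0045, 0]])

```text
t: 35.05
tcp_pos: [0.5286, -0.1027, 0.0423]
ee_rot: [0.0, 0.14, 0.99, -0.0]
ft_force: [-0.3, 0.4, -0.1]
opening: 0.046
finger_force: 0.0
```

Request:
jog_arm(deltas=[[1, -0.005, 0, 0, 0], [1, -0.01, 0, 0, 0], [1, -0.013, 0, 0, 0], [1, -0.016, 0, 0, 0], [1, -0.019, 0, 0, 0], [1, -0.021, 0, 0, 0], [1, -0.021, 0, 0, 0]])

```text
t: 35.92
tcp_pos: [0.5433, -0.1069, 0.0423]
ee_rot: [-0.0, 0.14, 0.99, 0.0]
ft_force: [-3.3, 1.4, 3.6]
opening: 0.005
finger_force: 1.6
```

```bash
python3 -c "
from h import *
im=tail(); c=cv2.cvtColor(im['frame'],cv2.COLOR_RGB2BGR)
cv2.imwrite('pics/side9.png',cv2.resize(c[190:250,315:395],None,fx=9,fy=9,interpolation=cv2.INTER_CUBIC))"
```

```text
3 tail [0.5655 0.566  0.569 ]
upper [0.569] lat -0.02730487760308505 -0.017856365255840147 z [0.0126 0.0346]
d 0.5534492216680901 lat -0.017760883191235022 z 0.04234542529895939 [-4.2414  0.975   3.5709]
```

Request:
jog_arm(deltas=[[1, 0.02, 0, 0, 0], [1, 0.06, 0, -0.02, 0], [1, 0.12, 0.05, -0.1, 0], [1, 0.12, 0.15, -0.2, 0], [1, 0.12, 0.25, -0.25, 0], [1, 0.12, 0.25, -0.25, 0], [1, 0.12, 0.25, -0.25, 0]])

```text
t: 36.85
tcp_pos: [0.5104, 0.1006, 0.2322]
ee_rot: [0.003, 0.138, 0.99, 0.001]
ft_force: [-0.1, -0.1, -0.4]
opening: 0.002
finger_force: 0.0
```

```bash
python3 - <<'E'
from h import *
D=np.array([.9869,-.1616]);E=np.array([.1616,.9869])
im=tail(); P,ok=pts(im); A=P[...,:2]@D;B=P[...,:2]@E
m=yellow(im)&ok&(A>.5)&(A<.62)&(B>-.05)&(B<.02)&(P[...,2]<.07)&(P[...,2]>.004)
o=np.argsort(A[m]); print(np.c_[A[m],B[m],P[m][:,2]][o][:45])
m=ok&(P[...,2]>.175)&(P[...,2]<.2)&(P[...,0]>.55)&(P[...,0]<.8)&(P[...,1]>-.3)&(P[...,1]<0)
k,l,st,_=cv2.connectedComponentsWithStats(m.astype(np.uint8))
for i in range(1,k):
    if st[i,4]>15: print("cap",P[l==i].mean(0))
c=cv2.cvtColor(im['frame'],cv2.COLOR_RGB2BGR)
t=cv2.cvtColor(eyes.get_image("top")["frame"],cv2.COLOR_RGB2BGR)
cv2.imwrite('pics/fin.png',np.hstack([cv2.resize(c[190:250,325:385],(400,400),interpolation=cv2.INTER_CUBIC),cv2.resize(t[140:200,315:375],(400,400),interpolation=cv2.INTER_CUBIC)]))
E
```

```text
37 tail [0.564  0.5647 0.5654 0.5656 0.5663 0.5665]
upper [0.5654 0.5684 0.5695 0.57   0.5702 0.5703] lat -0.032224023227828316 -0.005379958335735255 z [0.0188 0.0384]
d 0.48745027138409786 lat 0.1819509369396305 z 0.2321389761585382 [1.3472 0.8499 0.9914]
[[ 0.564  -0.0193  0.011 ]
 [ 0.5647 -0.0286  0.0158]
 [ 0.5654 -0.0156  0.0391]
 [ 0.5656 -0.0226  0.0137]
 [ 0.5663 -0.0117  0.0053]
 [ 0.5665 -0.0316  0.018 ]
 [ 0.5666 -0.0163  0.0111]
 [ 0.5667 -0.032   0.0112]
 [ 0.5676 -0.0201  0.0151]
 [ 0.5678 -0.0147  0.0145]
 [ 0.5684 -0.0132  0.0258]
 [ 0.5688 -0.0242  0.0124]
 [ 0.5694 -0.018   0.0173]
 [ 0.5694 -0.0284  0.0172]
 [ 0.5695 -0.0169  0.0295]
 [ 0.5699 -0.0222  0.0223]
 [ 0.57   -0.0216  0.0283]
 [ 0.5701 -0.0226  0.0157]
 [ 0.5702 -0.021   0.0341]
 [ 0.5703 -0.0157  0.0339]
 [ 0.5708 -0.0261  0.0266]
 [ 0.571  -0.016   0.0197]
 [ 0.571  -0.0254  0.0323]
 [ 0.571  -0.0111  0.0132]
 [ 0.5718 -0.0242  0.0366]
 [ 0.572  -0.0054  0.0046]
 [ 0.5729 -0.018   0.0341]
 [ 0.5729 -0.0298  0.0153]
 [ 0.5736 -0.0297  0.0075]
 [ 0.5736 -0.0271  0.0385]
 [ 0.5737 -0.0322  0.0384]
 [ 0.5739 -0.0237  0.0129]
 [ 0.5741 -0.0282  0.0188]
 [ 0.5744 -0.0269  0.0305]
 [ 0.5745 -0.0273  0.0241]
 [ 0.5746 -0.021   0.0362]
 [ 0.5748 -0.0109  0.0295]
 [ 0.5757 -0.0247  0.0399]
 [ 0.5758 -0.0308  0.0273]
 [ 0.5759 -0.0318  0.0147]
 [ 0.576  -0.014   0.039 ]
 [ 0.5763 -0.0142  0.0321]
 [ 0.5764 -0.0292  0.0382]
 [ 0.5768 -0.0185  0.0373]
 [ 0.5772 -0.03    0.0178]]
cap [ 0.6972 -0.1252  0.1878]
cap [ 0.6873 -0.1784  0.1879]
cap [ 0.6058 -0.1098  0.1879]
cap [ 0.585  -0.1795  0.1824]
```

View pics/fin.png

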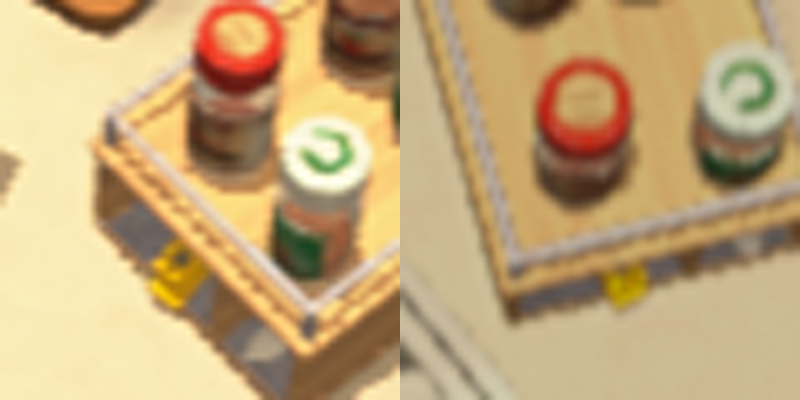

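The last view shows the handle ends about 7 mm proud of the front edge, which is essentially the home position. The lever lies over the lower handle, and the jars haven't moved. The arm is clear, so I'm handing in.

```bash
python3 -c "
from bench import ticket
print(ticket.finish_job())"
```

```text
the job is handed in; nothing more can be done
None
```

The squeezer is folded shut and pushed into the wide left bay, with its handle ends about 7 mm proud of the front edge (about 8 mm is fully home). The rack's jars measured unmoved; I did not re-measure the mug, pepper mill or trivet. While already in the bay, the lever had to be lifted about 6 mm at its tip to get the squeezer over the board edge. I judged it shut again from the finger's downward force, since the camera could not settle the last 2–3 mm. The job is handed in, and no verdict came back.

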